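# Clip the lid down on the keepsake box

### The job

Put the white lid on the clear keepsake box and close it airtight: take the lid by its grip bar and lower it gently and squarely into the mouth, all four blue clips still open. Then press the clips down one at a time until each snaps home under the rim, working from corner to opposite corner (the second clip is the one diagonally across from the first, then the remaining two) so that the seal goes down evenly. Press with care, only as hard as the snap needs (a clip cracks at 25 N), leave everything else on the desk where it is, and let go.

Things in the scene. Friction and masses are not known exactly. Their poses are not given: they have to be found in the camera images.
- box: Clear airtight keepsake box, open on top, standing on the desk on grippy feet (it does not slide). Origin: centre of its underside; x across its short side, y along its long side, z up. Walls 140 x 200 mm outside, mouth 134 x 194 mm inside. Old prints and a film can inside stay below 55 mm.
- box_rim (a point): Centre of the box's mouth, level with the flat rim, 90 mm above the desk. A collar round the mouth, 152 x 212 mm outside, reaches from the rim down to 78 mm above the desk and stands 6 mm proud of the walls; the clip hooks catch under its lower edge. A springy black gasket stands 3 mm above the rim and gives some 3.5 N per mm at each clip.
- lid: White lid, about 0.3 kg, lying right way up on the desk beside the box. Origin: centre of its underside; x across its short side, y along its long side, z up; fits either way round. Plug 131.6 x 191.6 mm, 10 mm deep, foot bevelled; flange 150 x 210 mm, z = 10 to 15 mm. Laid squarely on the box its origin is about 82.9 mm above the box's, 81.2 mm with all clips home, 80 mm pressed hard down.
- lid_grip (a point): Middle of the lid's grip bar, 40 mm above the lid's origin. The bar is 18 mm wide (across the lid's x), 100 mm long (along y) and 14 mm thick, with 18 mm of free space under it between two end posts.
- clip_a: Blue slick plastic clip a, 34 mm wide, hinged on the lid at its -x +y corner. Origin: middle of its hinge, at x -56, y +62, z 19 mm from the lid's origin. Own x: from hinge to free edge (outward, level when closed; outward and up while open), y along the hinge. Arm 4 mm thick, 26.5 mm long, its closed top 2 mm above the hinge; then a springy leg at a right angle, 26 mm long, with a hook.
- clip_b: Blue slick plastic clip b, 34 mm wide, hinged on the lid at its -x -y corner. Origin: middle of its hinge, at x -56, y -62, z 19 mm from the lid's origin. Own x: from hinge to free edge (outward, level when closed; outward and up while open), y along the hinge. Arm 4 mm thick, 26.5 mm long, its closed top 2 mm above the hinge; then a springy leg at a right angle, 26 mm long, with a hook.
- clip_c: Blue slick plastic clip c, 34 mm wide, hinged on the lid at its +x -y corner. Origin: middle of its hinge, at x +56, y -62, z 19 mm from the lid's origin. Own x: from hinge to free edge (outward, level when closed; outward and up while open), y along the hinge. Arm 4 mm thick, 26.5 mm long, its closed top 2 mm above the hinge; then a springy leg at a right angle, 26 mm long, with a hook.
- clip_d: Blue slick plastic clip d, 34 mm wide, hinged on the lid at its +x +y corner. Origin: middle of its hinge, at x +56, y +62, z 19 mm from the lid's origin. Own x: from hinge to free edge (outward, level when closed; outward and up while open), y along the hinge. Arm 4 mm thick, 26.5 mm long, its closed top 2 mm above the hinge; then a springy leg at a right angle, 26 mm long, with a hook.
- hinge_a (a joint): Swing of clip a, rad: 0 fully down, growing as it opens (0.6 to 1.0 at first; stays where left). Pressed straight down 20 mm outward of its hinge it swings freely at 1 to 3 N; over the last 5 mm the hook rides down the collar, resistance rising to some 11 to 18 N, snaps under, and about 1 mm further the arm and lid stop hard.
- hinge_b (a joint): Swing of clip b, rad: 0 fully down, growing as it opens (0.6 to 1.0 at first; stays where left). Pressed straight down 20 mm outward of its hinge it swings freely at 1 to 3 N; over the last 5 mm the hook rides down the collar, resistance rising to some 11 to 18 N, snaps under, and about 1 mm further the arm and lid stop hard.
- hinge_c (a joint): Swing of clip c, rad: 0 fully down, growing as it opens (0.6 to 1.0 at first; stays where left). Pressed straight down 20 mm outward of its hinge it swings freely at 1 to 3 N; over the last 5 mm the hook rides down the collar, resistance rising to some 11 to 18 N, snaps under, and about 1 mm further the arm and lid stop hard.
- hinge_d (a joint): Swing of clip d, rad: 0 fully down, growing as it opens (0.6 to 1.0 at first; stays where left). Pressed straight down 20 mm outward of its hinge it swings freely at 1 to 3 N; over the last 5 mm the hook rides down the collar, resistance rising to some 11 to 18 N, snaps under, and about 1 mm further the arm and lid stop hard.
- hook_a (a point): Inner upper edge of clip a's hook, in the middle. Snapped home it lies under the collar, 78 mm or less above the box's underside; let go before the snap, the clip springs back up to 0.05 rad or more.
- hook_b (a point): Inner upper edge of clip b's hook, in the middle. Snapped home it lies under the collar, 78 mm or less above the box's underside; let go before the snap, the clip springs back up to 0.05 rad or more.
- hook_c (a point): Inner upper edge of clip c's hook, in the middle. Snapped home it lies under the collar, 78 mm or less above the box's underside; let go before the snap, the clip springs back up to 0.05 rad or more.
- hook_d (a point): Inner upper edge of clip d's hook, in the middle. Snapped home it lies under the collar, 78 mm or less above the box's underside; let go before the snap, the clip springs back up to 0.05 rad or more.
- can: Bystander, loose: drink can, pink and green, 66 mm across, 115 mm tall. Origin: centre of its underside.
- mug: Bystander, loose: blue mug, 80 mm across, 90 mm tall. Origin: centre of its underside.
- loupe: Bystander, loose: black magnifier loupe, 54 mm across, 46 mm tall. Origin: centre of its underside.
- film_a: Bystander, loose: grey film can, 34 mm across, 51 mm tall. Origin: centre of its underside.
- film_b: Bystander, loose: yellow film can, 34 mm across, 51 mm tall. Origin: centre of its underside.
- book: Bystander, loose: small red book lying flat, 156 x 116 x 24 mm. Origin: centre of its underside.
- brush: Bystander, loose: dusting brush lying flat. Origin: centre of its underside at mid length.

How it is judged:
On the way, in this order (a step that is already met when the one before it is completed fails the run):
1. the lid sits squarely in the mouth of the box, all four clips still open (horizontal distance between lid and box below 0.004 m and z of lid in the frame of box below 0.0838 m and angle between lid's own z axis and vertical below 0.015 rad and angle between the x axis of lid and the x axis of box, either way round below 0.03 rad and value of joint each of hinge_a, hinge_b, hinge_c, hinge_d above 0.2 rad), for 0.2 s.
2. one clip has snapped home, the other three are not ((((z of hook_a in the frame of box below 0.0785 m and value of joint hinge_a below 0.1 rad) and not (z of hook_b in the frame of box below 0.0785 m and value of joint hinge_b below 0.1 rad) and not (z of hook_c in the frame of box below 0.0785 m and value of joint hinge_c below 0.1 rad) and not (z of hook_d in the frame of box below 0.0785 m and value of joint hinge_d below 0.1 rad)) or (not (z of hook_a in the frame of box below 0.0785 m and value of joint hinge_a below 0.1 rad) and (z of hook_b in the frame of box below 0.0785 m and value of joint hinge_b below 0.1 rad) and not (z of hook_c in the frame of box below 0.0785 m and value of joint hinge_c below 0.1 rad) and not (z of hook_d in the frame of box below 0.0785 m and value of joint hinge_d below 0.1 rad)) or (not (z of hook_a in the frame of box below 0.0785 m and value of joint hinge_a below 0.1 rad) and not (z of hook_b in the frame of box below 0.0785 m and value of joint hinge_b below 0.1 rad) and (z of hook_c in the frame of box below 0.0785 m and value of joint hinge_c below 0.1 rad) and not (z of hook_d in the frame of box below 0.0785 m and value of joint hinge_d below 0.1 rad)) or (not (z of hook_a in the frame of box below 0.0785 m and value of joint hinge_a below 0.1 rad) and not (z of hook_b in the frame of box below 0.0785 m and value of joint hinge_b below 0.1 rad) and not (z of hook_c in the frame of box below 0.0785 m and value of joint hinge_c below 0.1 rad) and (z of hook_d in the frame of box below 0.0785 m and value of joint hinge_d below 0.1 rad)))), for 0.2 s.
3. the clip diagonally opposite has snapped home too, the other two are not ((((z of hook_a in the frame of box below 0.0785 m and value of joint hinge_a below 0.1 rad) and not (z of hook_b in the frame of box below 0.0785 m and value of joint hinge_b below 0.1 rad) and (z of hook_c in the frame of box below 0.0785 m and value of joint hinge_c below 0.1 rad) and not (z of hook_d in the frame of box below 0.0785 m and value of joint hinge_d below 0.1 rad)) or (not (z of hook_a in the frame of box below 0.0785 m and value of joint hinge_a below 0.1 rad) and (z of hook_b in the frame of box below 0.0785 m and value of joint hinge_b below 0.1 rad) and not (z of hook_c in the frame of box below 0.0785 m and value of joint hinge_c below 0.1 rad) and (z of hook_d in the frame of box below 0.0785 m and value of joint hinge_d below 0.1 rad)))), for 0.2 s.
At the end, for the whole second after the job is handed in: all four hooks are snapped under the collar (hook edge at most 78.5 mm above the box's underside, hinge below 0.1 rad), the lid sits level (0.015 rad) and square (0.03 rad) in the mouth, its origin within 4 mm of the box's axis and at most 83.8 mm above its underside, at rest and released (z of each of hook_a, hook_b, hook_c, hook_d in the frame of box below 0.0785 m and value of joint each of hinge_a, hinge_b, hinge_c, hinge_d below 0.1 rad and horizontal distance between lid and box below 0.004 m and z of lid in the frame of box below 0.0838 m and angle between lid's own z axis and vertical below 0.015 rad and angle between the x axis of lid and the x axis of box, either way round below 0.03 rad and linear speed of lid below 0.02 m/s); the robot touches nothing.
It fails at once if a clip is pushed by the fingers with more than 25 N and cracks (contact force between the fingers and clip_a above 25 N or contact force between the fingers and clip_b above 25 N or contact force between the fingers and clip_c above 25 N or contact force between the fingers and clip_d above 25 N).
It fails at once if two clips of the same side or end are snapped home while the other two are not (out of opposite-corner order) (((z of hook_a in the frame of box below 0.0785 m and value of joint hinge_a below 0.1 rad) and (z of hook_b in the frame of box below 0.0785 m and value of joint hinge_b below 0.1 rad) and not (z of hook_c in the frame of box below 0.0785 m and value of joint hinge_c below 0.1 rad) and not (z of hook_d in the frame of box below 0.0785 m and value of joint hinge_d below 0.1 rad)) or (not (z of hook_a in the frame of box below 0.0785 m and value of joint hinge_a below 0.1 rad) and (z of hook_b in the frame of box below 0.0785 m and value of joint hinge_b below 0.1 rad) and (z of hook_c in the frame of box below 0.0785 m and value of joint hinge_c below 0.1 rad) and not (z of hook_d in the frame of box below 0.0785 m and value of joint hinge_d below 0.1 rad)) or (not (z of hook_a in the frame of box below 0.0785 m and value of joint hinge_a below 0.1 rad) and not (z of hook_b in the frame of box below 0.0785 m and value of joint hinge_b below 0.1 rad) and (z of hook_c in the frame of box below 0.0785 m and value of joint hinge_c below 0.1 rad) and (z of hook_d in the frame of box below 0.0785 m and value of joint hinge_d below 0.1 rad)) or ((z of hook_a in the frame of box below 0.0785 m and value of joint hinge_a below 0.1 rad) and not (z of hook_b in the frame of box below 0.0785 m and value of joint hinge_b below 0.1 rad) and not (z of hook_c in the frame of box below 0.0785 m and value of joint hinge_c below 0.1 rad) and (z of hook_d in the frame of box below 0.0785 m and value of joint hinge_d below 0.1 rad))).
It fails at once if the lid is dropped or rammed into the mouth (it enters faster than 0.4 m/s) instead of being lowered (horizontal distance between lid and box below 0.03 m and z of lid in the frame of box below 0.095 m and linear speed of lid above 0.4 m/s).
It fails at once if another thing on the desk is shoved more than 20 mm or tipped (distance of any of can, mug, loupe, film_a, film_b, book, brush from where it was at the start of the episode above 0.02 m or angle between any of can, mug, loupe, film_a, film_b, book's own z axis and vertical above 0.3 rad).
It also fails if it takes over 70 s, if anything falls off the work surface, if the arm or the gripper's body presses on something with over 40 N, if the wrist force passes 120 N, or if a joint passes its speed limit or range.

### The arm

A 7-joint arm with a two-finger parallel gripper is mounted at the origin on the work surface. World frame = base frame: x ahead of the robot, y to its left, z up, the work surface at z = 0. Lengths are in m, angles in rad, forces in N, time in s.
With the tool pointing down it reaches from about 0.375 to 0.925 m from the base axis. Payload 3.1 kg.
Tool frame: the origin (TCP) lies between the finger pads; the fingertips stand 22 mm ahead of it and the grasp point (between the pads) lies 3 mm ahead of it; z points along the fingers, y is the direction in which the jaws open and shut (so a half turn about z gives the same grasp; the last joint's range is limited). The gripper opens to 85 mm and grips with 20 to 120 N. Pads are 22 mm wide; open, the fingers measure 114 mm over their backs; the gripper's body (76 mm by 85 mm) begins 54 mm behind the grasp point. The pads swing forward as they close: fully open they stand 13 mm farther back than shut.
Start: joints at [1.236, 0.383, 0.044, 1.598, -0.018, 1.161, -0.05], TCP at [0.153, -0.632, 0.253] pointing down, gripper open.
Joint ranges: [-2.61, 2.61], [-0.41, 2.15], [-1.48, 1.57], [0, 2.5], [-1.57, 4.71], [0.05, 1.97], [-2.85, 2.85]. Speed limits (rad/s): [2.79, 2.79, 3.14, 3.14, 3.14, 3.14, 3.14].

### API

Orientations are given as [roll, pitch, yaw] about the fixed x, y, z axes, in that order (R = Rz(yaw) Ry(pitch) Rx(roll)).
In Python, from rig import status, grab_frame, camera_model, ticket gives the robot as it stands.
- The arm moves only by the tool carry_out, never from a script. Its arguments are lists of equal length, an entry for each row: "claw": the finger opening in cm, from 0 to 8.54; "linear": the shift along the tool's x, y, z in cm, a list of three; "twist": the turn about the tool's z in degrees. In form: {"claw": [claw, ...], "linear": [[tx, ty, tz], ...], "twist": [twist, ...]}. A call has 1 to 10 rows; each row shifts and turns the commanded pose from where the row before left it, along the tool's axes as they then stand; what a row does not reach is not made up. A row lasts 1/12 s, in which the tool goes at most 41.7 mm and 7.16 degrees, less where a joint would pass 70% of its speed; a pose out of reach is approached as far as the arm can. A call with a gripper value outside its range is refused whole. The fingers move at their own pace and stop on an object; "newtons" is the grip in N (left out, the last holds). Time passes only in rows, so rows that do not move let the fingers close. It gives the time, the measured TCP pose, the force and the opening at its end, in the units of the state.
- status.get_state(): the state, without advancing time (a new reading comes with each control period).
- grab_frame(name): name is "scene" or "top"; returns (picture, depth): 400x640x3 uint8, blue, green, red; 400x640 float32, m along the optical axis (not along the pixel's ray), 0 where there is no reading.
- camera_model(name): a dict with "vertical_fov" (degrees; the focal length in pixels is half the picture's height over the tangent of half this angle, whatever the lens; pixels are square), "cx", "cy" (the principal point, pixels), "camera_from_world" (4x4, takes a point from world to camera coordinates). Camera axes: x right, y down, z forward; pixel columns grow to the right and rows downward; lengths in m; the calibration is good to about 2 mm. A picture is of the moment at which its call begins. camera_model takes no time and is no camera call.
- ticket.job_done(): hands the job in, once; it reports no verdict.
The state is a dict: "clock": time; "qpos": joint angles; "qd": joint speeds; "tau": joint torques, N m; "ee_pos": TCP position; "tool_rot": TCP orientation; "wrist_force": force on the tool from outside, world axes, zero at the start; "wrist_torque": the same for the moment, N m; "opening": opening from 0.0 (shut) to 1.0 (fully open).
Only numpy, scipy, OpenCV 4.12 (cv2) and the standard library are available. Lean on these libraries where they do the work, as an engineer would, in place of code of your own. Each camera call takes 0.05 s, during which the arm holds its last target. There are 200 camera calls.

## Working session

There is one attempt and no reset: what is moved stays moved. The work goes in short steps, Python scripts to look and compute and a tool call to move; the robot and the scene stay as the last step left them, time stands still between calls to the robot, and variables do not carry over. Pictures are saved under pics/ and viewed, about 8 in all and at most 12, crops included, and the job is handed in when it is done.

Besides the shell and the picture viewer there is one more tool, called after "Request:" by a JSON object that holds its "name" and its "arguments". carry_out: Moves the arm, as the interface text tells. Its arguments: {"type":"object","properties":{"claw":{"type":"array","items":{"type":"number"}},"linear":{"type":"array","items":{"type":"array","items":{"type":"number"}}},"twist":{"type":"array","items":{"type":"number"}},"newtons":{"type":"number"}},"required":["claw","linear","twist"]}

```bash
ls; mkdir -p pics
python3 - <<'E'
from rig import status, grab_frame, camera_model
import cv2, numpy as np
s=status.get_state(); print({k:np.round(v,3).tolist() for k,v in s.items()})
for n in("top","scene"):
    p,d=grab_frame(n); cv2.imwrite(f"pics/{n}0.png",p); np.save(f"{n}0.npy",d)
    m=camera_model(n); print(n,{k:np.round(v,4).tolist() for k,v in m.items()})
E
```

```text
pics
{'clock': 0.0, 'qpos': [1.236, 0.384, 0.044, 1.6, -0.018, 1.161, -0.05], 'qd': [0.001, 0.001, 0.0, 0.0, -0.002, 0.001, -0.001], 'tau': [-0.0, -43.346, 1.024, -24.951, 0.011, 0.011, 0.0], 'ee_pos': [0.152, -0.631, 0.252], 'tool_rot': [-3.139, 0.0, 0.237], 'wrist_force': [0.108, 0.238, -0.373], 'wrist_torque': [-0.015, 0.045, 0.003], 'opening': 0.999}
top {'vertical_fov': 44.6096, 'cx': 317.3491, 'cy': 194.7983, 'camera_from_world': [[-0.0252, -0.9996, -0.0156, 0.0163], [-0.9852, 0.0274, -0.1689, 0.5296], [0.1693, 0.0111, -0.9855, 1.6951], [0.0, 0.0, 0.0, 1.0]]}
scene {'vertical_fov': 45.4131, 'cx': 308.5174, 'cy': 195.657, 'camera_from_world': [[-0.3596, 0.9331, 0.004, 0.1915], [0.6517, 0.2542, -0.7146, -0.2998], [-0.6678, -0.2543, -0.6995, 1.7754], [0.0, 0.0, 0.0, 1.0]]}
```

View pics/top0.png

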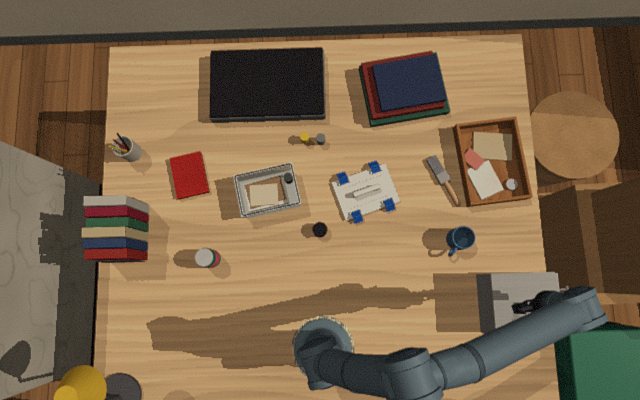

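View pics/scene0.png

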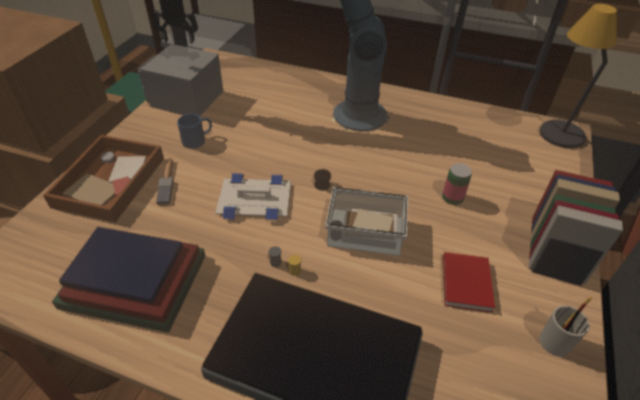

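The top view shows the box at about (267,190), the lid at (366,192) and the loupe at (319,230). I'll enlarge the box and lid area.

Run:
```python
import cv2
p=cv2.imread("pics/top0.png")[150:235,225:410]
cv2.imwrite("pics/c1.png",cv2.resize(p,None,fx=4.3,fy=4.3,interpolation=cv2.INTER_CUBIC))
p=cv2.imread("pics/scene0.png")[160:260,205:420]
cv2.imwrite("pics/c2.png",cv2.resize(p,None,fx=3.7,fy=3.7,interpolation=cv2.INTER_CUBIC))
```

```text
(no output)
```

View pics/c1.png

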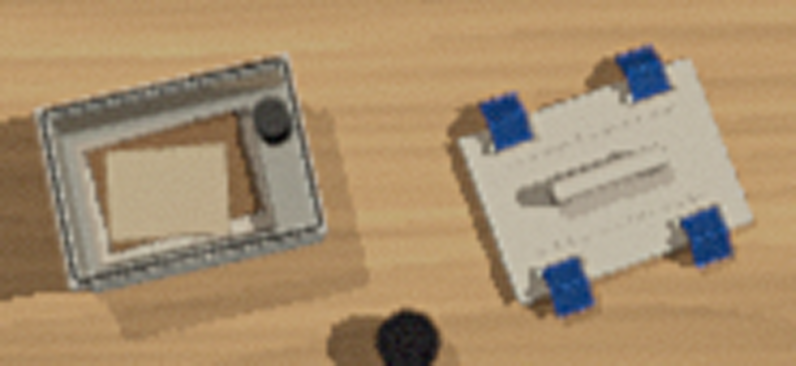

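```bash
cat > h.py <<'E'
import numpy as np, cv2
from rig import camera_model
def K(m):
    f=200/np.tan(np.radians(m["vertical_fov"]/2)); return f,m["cx"],m["cy"]
def ray(name,uv,z):
    m=camera_model(name); f,cx,cy=K(m); T=np.array(m["camera_from_world"]); R,t=T[:3,:3],T[:3,3]
    uv=np.atleast_2d(np.array(uv,float)); d=np.c_[(uv[:,0]-cx)/f,(uv[:,1]-cy)/f,np.ones(len(uv))]@R
    o=-R.T@t; return o+d*((z-o[2])/d[:,2])[:,None]
def cloud(name,D):
    m=camera_model(name); f,cx,cy=K(m); T=np.array(m["camera_from_world"])
    v,u=np.mgrid[:400,:640]; P=np.dstack([(u-cx)/f*D,(v-cy)/f*D,D])-T[:3,3]
    return P@T[:3,:3]
def crop2px(xy,s,ox,oy): return (np.array(xy,float)+.5)/s-.5+[ox,oy]
def rect(P):
    P=P[:,:2]; print(P.round(4).tolist(),'c',P.mean(0).round(4))
    e=np.linalg.norm(np.roll(P,-1,0)-P,axis=1); print('edges',e.round(4), 'yaws',[round(float(np.degrees(np.arctan2(*(P[(i+1)%4]-P[i])[::-1]))),1) for i in range(4)])
E
python3 - <<'E'
from h import *
rect(ray("top",crop2px([(38,108),(290,54),(326,234),(72,290)],4.3,225,150),.09))
rect(ray("top",crop2px([(459,138),(689,59),(753,220),(520,304)],4.3,225,150),.015))
D=np.load("top0.npy");P=cloud("top",D);im=cv2.imread("pics/top0.png").astype(int)
print('desk z',np.median(P[165:230,310:325,2]), 'grip/flange z',P[190:193,355:380,2].round(3).tolist()[1], P[172,342:400:6,2].round(3))
z=P[...,2]; x,y=P[...,0],P[...,1]
m=np.zeros(z.shape,bool);m[155:225,228:305]=1
m&=(z>.08)&(z<.1); print(m.sum()); q=P[m]
print(cv2.minAreaRect(q[:,:2].astype(np.float32)*1000), np.median(q[:,2]))
b=im[...,0]-im[...,2]>50; b[:,:325]=0;b[:,405:]=0;b[:155]=0;b[225:]=0
n,l,st,c=cv2.connectedComponentsWithStats(b.astype(np.uint8)); 
for i in range(1,n):
    print(c[i],st[i,4], np.median(z[l==i]), ray("top",c[i],.035).round(4))
w=(im.min(2)>130)&(im[...,2]-im[...,0]<35);w[:,:325]=0;w[:,405:]=0;w[:155]=0;w[225:]=0
vv,uu=np.nonzero(w|b);q=ray("top",np.c_[uu,vv],.015)
vv,uu=np.nonzero(w);q=ray("top",np.c_[uu,vv],.015);print(len(q),cv2.minAreaRect(q[:,:2].astype(np.float32)*1000),q.mean(0))
g=(z>.038)&(z<.06);g[:,:345]=0;g[:,390:]=0;g[:178]=0;g[206:]=0;g&=~b
q=P[g];print('grip',g.sum(),q.mean(0),cv2.minAreaRect(q[:,:2].astype(np.float32)*1000))
E
```

```text
[[0.6018, 0.2944], [0.6411, 0.0878], [0.4913, 0.0612], [0.4514, 0.2664]] c [0.5464 0.1775]
edges [0.2103 0.1521 0.209  0.153 ] yaws [-79.2, -169.9, 101.0, 10.5]
[[0.582, -0.0497], [0.6451, -0.2476], [0.5048, -0.2946], [0.4391, -0.0964]] c [ 0.5428 -0.1721]
edges [0.2078 0.1479 0.2088 0.1504] yaws [-72.3, -161.5, 108.3, 18.1]
desk z 0.0007291085657914148 grip/flange z [0.048, 0.039, 0.05, 0.044, 0.047, 0.043, 0.048, 0.05, 0.044, 0.048, 0.049, 0.046, 0.043, 0.038, 0.043, 0.035, 0.019, 0.023, 0.017, 0.014, 0.014, 0.015, 0.023, 0.015, 0.022] [ 0.019 -0.007  0.001  0.015  0.012  0.019  0.016  0.015 -0.007 -0.005]
577
((548.4332275390625, 178.4263916015625), (154.22332763671875, 212.62977600097656), 11.521665573120117) 0.09048579742010347
[374.19767442 166.79069767] 86 0.027231693357706713 [[ 0.6287 -0.2059  0.035 ]]
[342.45054945 177.97802198] 91 0.029645474169396533 [[ 0.5907 -0.0897  0.035 ]]
[388.98924731 204.52688172] 93 0.026282541880573766 [[ 0.4893 -0.2524  0.035 ]]
[356.77319588 216.22680412] 97 0.026978449820857047 [[ 0.4503 -0.1359  0.035 ]]
1928 ((542.7987670898438, -171.8196563720703), (149.47364807128906, 208.8367919921875), 18.268672943115234) [ 0.54367108 -0.17380649  0.015     ]
grip 138 [ 0.54290606 -0.17117659  0.04671867] ((543.5034790039062, -171.82528686523438), (18.48452377319336, 98.3122329711914), 18.63064956665039)
```

View pics/c2.png

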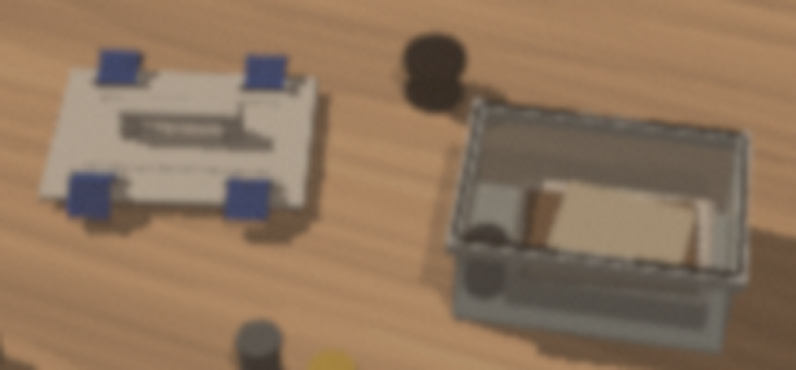

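Both views agree. The lid centre is about (0.543,-0.172) with yaw 18.3°, the box rim centre about (0.547,0.178) with yaw near 11°, and the edge lengths match the given sizes. I'm moving over the lid.

Request:
{"name": "carry_out", "arguments": {"claw": [8.5,8.5,8.5,8.5,8.5,8.5,8.5,8.5,8.5,8.5], "linear": [[2.44,-1.77,0],[2.44,-1.77,0],[2.44,-1.77,0],[2.44,-1.77,0],[2.44,-1.77,0],[2.44,-1.77,0],[2.44,-1.77,0],[2.44,-1.77,0],[2.44,-1.77,0],[2.44,-1.77,0]], "twist": [0,0,0,0,0,0,0,0,0,0]}}

```text
clock: 0.93
ee_pos: [0.3486, -0.401, 0.2528]
tool_rot: [-3.141, 0.001, 0.237]
wrist_force: [-0.5, -0.1, 0.3]
opening: 0.997
```

Request:
{"name": "carry_out", "arguments": {"claw": [7,7,7,7,7,7,7,7,7,7], "linear": [[2.44,-1.77,0],[2.44,-1.77,0],[2.44,-1.77,0],[2.44,-1.77,0],[2.44,-1.77,0],[2.44,-1.77,0],[2.44,-1.77,0],[2.44,-1.77,0],[2.44,-1.77,0],[2.44,-1.77,0]], "twist": [0,0,0,0,0,0,0,0,0,0]}}

```text
clock: 1.77
ee_pos: [0.5441, -0.172, 0.2527]
tool_rot: [-3.141, 0.001, 0.237]
wrist_force: [0.3, 0.3, 0.4]
opening: 0.819
```

Request:
{"name": "carry_out", "arguments": {"claw": [7,7,7,7,7,7,7,7,7,7], "linear": [[0,0,0],[0,0,0],[0,0,0],[0,0,0],[0,0,0],[0,0,0],[0,0,0],[0,0,0],[0,0,0],[0,0,0]], "twist": [-6.3,-6.3,-6.3,-6.3,-6.3,-6.3,-6.3,-6.3,-6.3,-6.3]}}

```text
clock: 2.6
ee_pos: [0.5433, -0.1732, 0.2526]
tool_rot: [-3.14, -0.0, 1.342]
wrist_force: [0.1, -0.1, -0.6]
opening: 0.818
```

Request:
{"name": "carry_out", "arguments": {"claw": [7,7,7,7,7,7,7,7,7,7], "linear": [[0,0,0],[0,0,0],[0,0,2],[0,0,2],[0,0,2],[0,0,2],[0,0,2],[0,0,2],[0,0,0],[0,0,0]], "twist": [-6.3,-6.3,-6.3,-6.3,-6.3,0,0,0,0,0]}}

```text
clock: 3.43
ee_pos: [0.5423, -0.1729, 0.1318]
tool_rot: [-3.138, -0.003, 1.886]
wrist_force: [1.1, 0.2, 0.3]
opening: 0.821
```

Request:
{"name": "carry_out", "arguments": {"claw": [5,5,5,5,5,5,5,5,5,5], "linear": [[0,0,1.5],[0,0,1.5],[0,0,1.5],[0,0,1.5],[0,0,1],[0,0,0.7],[0,0,0.5],[0,0,0.4],[0,0,0],[0,0,0]], "twist": [0,0,0,0,0,0,0,0,0,0]}}

```text
clock: 4.27
ee_pos: [0.5442, -0.1733, 0.0477]
tool_rot: [3.141, 0.0, 1.886]
wrist_force: [0.1, -1.0, -0.9]
opening: 0.585
```

Request:
{"name": "carry_out", "arguments": {"claw": [1,1,1,1,1,1,1,1,1,1], "linear": [[0,0,0],[0,0,0],[0,0,0],[0,0,0],[0,0,0],[0,0,0],[0,0,0],[0,0,0],[0,0,0],[0,0,0]], "twist": [0,0,0,0,0,0,0,0,0,0], "newtons": 50}}

```text
clock: 5.1
ee_pos: [0.5446, -0.1733, 0.0481]
tool_rot: [3.14, 0.001, 1.886]
wrist_force: [-0.6, -0.1, 5.3]
opening: 0.2
```

Request:
{"name": "carry_out", "arguments": {"claw": [1,1,1,1,1,1,1,1,1,1], "linear": [[0,0,-0.5],[0,0,-1],[0,0,-1.5],[0,0,-2],[0,0,-2],[0,0,-2],[0,0,-2],[0,0,-2],[0,0,-1],[0,0,0]], "twist": [0,0,0,0,0,0,0,0,0,0]}}

```text
clock: 5.93
ee_pos: [0.5452, -0.1736, 0.1898]
tool_rot: [3.138, 0.003, 1.886]
wrist_force: [0.7, -0.5, -3.3]
opening: 0.2
```

Request:
{"name": "carry_out", "arguments": {"claw": [1,1,1,1,1,1,1,1,1,1], "linear": [[1,0.33,0],[2,0.67,0],[2,0.67,0],[2,0.67,0],[2,0.67,0],[2,0.67,0],[2,0.67,0],[2,0.67,0],[2,0.67,0],[2,0.67,0]], "twist": [0,0,0,0,0,0,0,0,0,0]}}

```text
clock: 6.77
ee_pos: [0.5431, 0.0289, 0.1849]
tool_rot: [-3.137, -0.002, 1.887]
wrist_force: [0.3, 0.7, -3.8]
opening: 0.197
```

Request:
{"name": "carry_out", "arguments": {"claw": [1,1,1,1,1,1,1,1,1,1], "linear": [[2,0.67,0],[2,0.67,0],[2,0.67,0],[2,0.67,0],[2,0.67,0],[2,0.67,0],[1.3,0.42,0],[1,0.3,0],[0,0,0],[0,0,0]], "twist": [0,0,0,0,0,0,2,3,2,0]}}

```text
clock: 7.6
ee_pos: [0.5439, 0.1795, 0.185]
tool_rot: [-3.137, -0.001, 1.767]
wrist_force: [-0.7, 0.2, -3.2]
opening: 0.199
```

Run:
```python
from rig import status, grab_frame
import cv2, numpy as np
s=status.get_state(); print({k:np.round(s[k],4).tolist() for k in("clock","ee_pos","tool_rot","wrist_force","opening")})
for n in("top","scene"):
    p,d=grab_frame(n); cv2.imwrite(f"pics/{n}1.png",p); np.save(f"{n}1.npy",d)
a=cv2.resize(cv2.imread("pics/top1.png")[140:240,200:330],None,fx=5,fy=5,interpolation=cv2.INTER_CUBIC)
cv2.imwrite("pics/c3.png",a)
a=cv2.resize(cv2.imread("pics/scene1.png")[130:260,290:440],None,fx=4.5,fy=4.5,interpolation=cv2.INTER_CUBIC)
cv2.imwrite("pics/c4.png",a)
```

```text
{'clock': 7.6, 'ee_pos': [0.5439, 0.1795, 0.185], 'tool_rot': [-3.137, -0.0007, 1.7669], 'wrist_force': [-0.7335, 0.1973, -3.1894], 'opening': 0.1992}
```

View pics/c3.png

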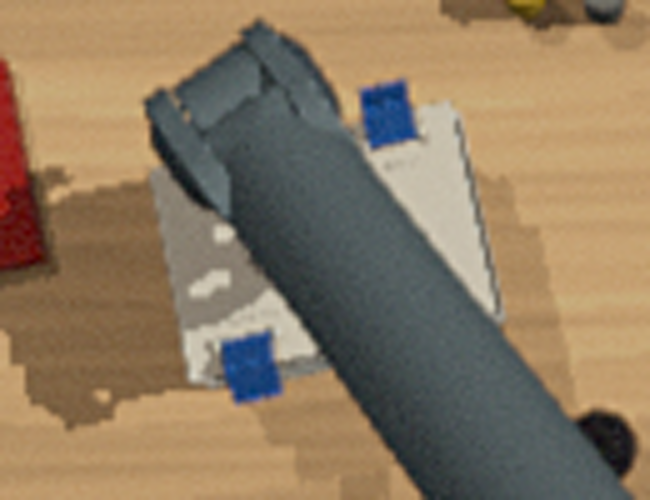

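View pics/c4.png

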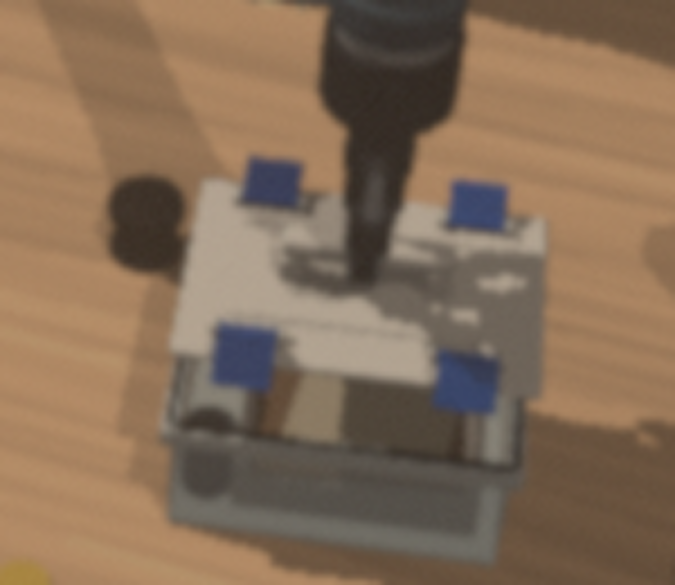

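Run:
```python
from h import *
print('box scene');rect(ray("scene",crop2px([(475,100),(749,132),(746,281),(449,244)],3.7,205,160),.09))
print('lid0 scene');rect(ray("scene",crop2px([(73,69),(318,76),(305,208),(40,198)],3.7,205,160),.015))
print('lid1 scene');rect(ray("scene",crop2px([(204,178),(547,217),(541,400),(171,354)],4.5,290,130),.152))
print('lid1 top');P=ray("top",crop2px([(150,170),(452,101),(504,319),(190,384)],5,200,140),.152);rect(P);print((P[1]+P[3])/2)
# edge-line fits: box collar by subpixel? depth-based rim of both cameras
for n,sl in(("top",(155,225,228,305)),("scene",(180,255,320,415))):
    Q=cloud(n,np.load(n+"0.npy"));m=np.zeros((400,640),bool);m[sl[0]:sl[1],sl[2]:sl[3]]=1
    z=Q[...,2];m&=(z>.083)&(z<.099);q=Q[m];print(n,m.sum(),cv2.minAreaRect(q[:,:2].astype(np.float32)*1000),np.median(q[:,2]))
Q=cloud("scene",np.load("scene1.npy"));
for sl in((170,215,328,412),):
    q=Q[sl[0]:sl[1],sl[2]:sl[3]].reshape(-1,3);q=q[(q[:,2]>.145)&(q[:,2]<.16)];print(len(q),np.median(q[:,2]),cv2.minAreaRect(q[:,:2].astype(np.float32)*1000))
    A=np.c_[q[:,:2]-q[:,:2].mean(0),np.ones(len(q))];print('tilt',np.linalg.lstsq(A,q[:,2],rcond=None)[0])
```

```text
box scene
[[0.4956, 0.0604], [0.4535, 0.2657], [0.6012, 0.2968], [0.6438, 0.0918]] c [0.5485 0.1787]
edges [0.2096 0.1509 0.2094 0.1515] yaws [101.6, 11.9, -78.3, -168.0]
lid0 scene
[[0.507, -0.2931], [0.4395, -0.0961], [0.5845, -0.0467], [0.6504, -0.2454]] c [ 0.5454 -0.1703]
edges [0.2083 0.1531 0.2093 0.1511] yaws [108.9, 18.8, -71.7, -161.6]
lid1 scene
[[0.4898, 0.0615], [0.4482, 0.2665], [0.5987, 0.2961], [0.6398, 0.0928]] c [0.5441 0.1792]
edges [0.2092 0.1534 0.2074 0.1532] yaws [101.5, 11.1, -78.6, -168.2]
lid1 top
[[0.5925, 0.296], [0.6345, 0.0908], [0.484, 0.0584], [0.4459, 0.2685]] c [0.5392 0.1784]
edges [0.2094 0.154  0.2135 0.1491] yaws [-78.4, -167.9, 100.3, 10.6]
[0.54022048 0.17963567 0.152     ]
top 538 ((548.39501953125, 178.61383056640625), (154.22332763671875, 212.24716186523438), 11.521665573120117) 0.09082705917294105
scene 936 ((549.7848510742188, 178.1269073486328), (158.55955505371094, 212.81944274902344), 10.715531349182129) 0.09038660237067514
2468 0.15260579313628891 ((553.8253784179688, 180.8770751953125), (174.8285675048828, 210.5063934326172), 11.457715034484863)
tilt [-0.00407273 -0.0020338   0.15280668]
```

Request:
{"name": "carry_out", "arguments": {"claw": [1,1,1,1,1,1,1,1], "linear": [[-0.14,0.43,0],[0,0,1],[0,0,1],[0,0,0.9],[0,0,0.5],[0,0,0.2],[0,0,0],[0,0,0]], "twist": [0,0,0,0,0,0,0,0]}}

```text
clock: 8.37
ee_pos: [0.5509, 0.1774, 0.1512]
tool_rot: [-3.142, -0.0, 1.764]
wrist_force: [0.8, 0.0, -4.1]
opening: 0.202
```

Run:
```python
from rig import status, grab_frame
import cv2, numpy as np
s=status.get_state(); print({k:np.round(s[k],4).tolist() for k in("clock","ee_pos","tool_rot","wrist_force","opening")})
for n in("top","scene"):
    p,d=grab_frame(n); cv2.imwrite(f"pics/{n}2.png",p); np.save(f"{n}2.npy",d)
a=cv2.resize(cv2.imread("pics/scene2.png")[160:260,315:420],None,fx=5,fy=5,interpolation=cv2.INTER_CUBIC)
b=cv2.resize(cv2.imread("pics/top2.png")[150:230,220:310],None,fx=5,fy=5,interpolation=cv2.INTER_CUBIC)
cv2.imwrite("pics/c5.png",a);cv2.imwrite("pics/c6.png",b)
```

```text
{'clock': 8.3667, 'ee_pos': [0.5509, 0.1774, 0.1512], 'tool_rot': [-3.1415, -0.0002, 1.7641], 'wrist_force': [0.8296, 0.0098, -4.1029], 'opening': 0.2017}
```

View pics/c5.png

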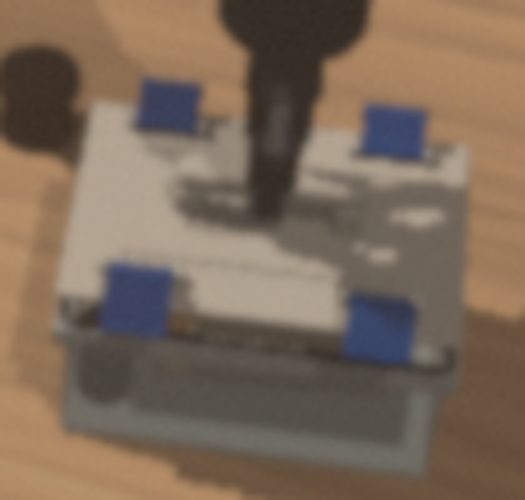

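```bash
cat > fit.py <<'E'
from h import *
from scipy.optimize import minimize
from scipy.ndimage import gaussian_filter, map_coordinates
def proj(name,P):
    m=camera_model(name); f,cx,cy=K(m);T=np.array(m["camera_from_world"]);q=P@T[:3,:3].T+T[:3,3]
    return np.c_[q[:,0]/q[:,2]*f+cx,q[:,1]/q[:,2]*f+cy]
def fit(obs,z,hx,hy,p0):
    # obs: (cam,image file,edges to use)  maximise gradient magnitude along outline
    G={}
    for n,fn,ed in obs:
        g=gaussian_filter(cv2.imread(fn).astype(float),(.8,.8,0)); gx,gy=np.gradient(g,axis=1),np.gradient(g,axis=0)
        G[n]=np.sqrt((gx**2+gy**2).sum(2))
    t=np.linspace(-.97,.97,80); E=[np.c_[t*hx,0*t+hy],np.c_[0*t+hx,t*hy],np.c_[t*hx,0*t-hy],np.c_[0*t-hx,t*hy]]
    def cost(p):
        c,s=np.cos(p[2]),np.sin(p[2]);R=np.array([[c,-s],[s,c]]);v=0
        for n,fn,ed in obs:
            for e in ed:
                q=E[e]@R.T+p[:2]; uv=proj(n,np.c_[q,np.full(len(q),z)]); a=map_coordinates(G[n],[uv[:,1],uv[:,0]],order=1)
                v-=np.minimum(a,40).mean()
        return v
    best=None
    for dx in(-.004,0,.004):
        for dy in(-.004,0,.004):
            r=minimize(cost,np.array(p0)+[dx,dy,0],method="Nelder-Mead",options=dict(initial_simplex=np.array(p0)+[dx,dy,0]+np.array([[0,0,0],[.004,0,0],[0,.004,0],[0,0,.02]])))
            if best is None or r.fun<best.fun: best=r
    return best.x.round(4), np.degrees(best.x[2]).round(2), round(best.fun,1)
E
python3 - <<'E'
from fit import *
rect(ray("scene",crop2px([(95,101),(470,147),(463,351),(57,297)],5,315,160),.118))
al=[0,1,2,3]
for n in("top","scene"):
    print(n,'box',fit([(n,f"pics/{n}0.png",al)],.09,.076,.106,[.5475,.178,.196]))
    print(n,'lid0',fit([(n,f"pics/{n}0.png",al)],.015,.075,.105,[.5435,-.172,.318]))
    print(n,'lid1',fit([(n,f"pics/{n}1.png",al)],.152,.075,.105,[.544,.179,.196]))
    print(n,'lid2',fit([(n,f"pics/{n}2.png",al)],.118,.075,.105,[.549,.178,.196]))
E
```

```text
[[0.4969, 0.0614], [0.4571, 0.2666], [0.6066, 0.2963], [0.6463, 0.0918]] c [0.5517 0.179 ]
edges [0.209  0.1524 0.2083 0.1525] yaws [101.0, 11.2, -79.0, -168.5]Traceback (most recent call last):
  File "<stdin>", line 5, in <module>
  File "fit.py", line 24, in fit
    r=minimize(cost,np.array(p0)+[dx,dy,0],method="Nelder-Mead",options=dict(initial_simplex=np.array(p0)+[dx,dy,0]+np.array([[0,0,0],[.004,0,0],[0,.004,0],[0,0,.02]])))
    res = _minimize_neldermead(fun, x0, args, callback, bounds=bounds,
                               **options)
    fxr = func(xr)
    fx = function(np.copy(x), *(wrapper_args + args))
  File "fit.py", line 18, in cost
    q=E[e]@R.T+p[:2]; uv=proj(n,np.c_[q,np.full(len(q),z)]); a=map_coordinates(G[n],[uv[:,1],uv[:,0]],order=1)
                         ~~~~^^^^^^^^^^^^^^^^^^^^^^^^^^^^^^
  File "fit.py", line 5, in proj
    m=camera_model(name); f,cx,cy=K(m);T=np.array(m["camera_from_world"]);q=P@T[:3,:3].T+T[:3,3]
ValueError: time passes only in moves, steps and waits
```

```bash
sed -i 's/^from rig import camera_model/from functools import lru_cache\nfrom rig import camera_model as _cm\ncamera_model=lru_cache(_cm)/' h.py
timeout 300 python3 - <<'E'
from fit import *
al=[0,1,2,3]
for n in("top","scene"):
    print(n,'box',fit([(n,f"pics/{n}0.png",al)],.09,.076,.106,[.5475,.178,.196]))
    print(n,'lid0',fit([(n,f"pics/{n}0.png",al)],.015,.075,.105,[.5435,-.172,.318]))
    print(n,'lid1',fit([(n,f"pics/{n}1.png",al)],.152,.075,.105,[.544,.179,.196]))
    print(n,'lid2',fit([(n,f"pics/{n}2.png",al)],.118,.075,.105,[.549,.178,.196]))
E
```

```text
top box (array([0.5468, 0.1807, 0.2019]), np.float64(11.57), np.float64(-97.7))
top lid0 (array([ 0.5429, -0.1717,  0.3196]), np.float64(18.31), np.float64(-123.6))
top lid1 (array([0.5416, 0.1815, 0.1968]), np.float64(11.28), np.float64(-91.8))
top lid2 (array([0.5484, 0.1779, 0.1986]), np.float64(11.38), np.float64(-89.8))
scene box (array([0.5421, 0.177 , 0.2325]), np.float64(13.32), np.float64(-65.1))
scene lid0 (array([ 0.5446, -0.1728,  0.3223]), np.float64(18.47), np.float64(-85.6))
scene lid1 (array([0.5435, 0.178 , 0.1981]), np.float64(11.35), np.float64(-84.5))
scene lid2 (array([0.5497, 0.1774, 0.2068]), np.float64(11.85), np.float64(-83.0))
```

Request:
{"name": "carry_out", "arguments": {"claw": [1,1,1,1,1,1,1,1], "linear": [[0.04,-0.22,0],[0,0,0.3],[0,0,0.3],[0,0,0.3],[0,0,0.2],[0,0,0.1],[0,0,0],[0,0,0]], "twist": [0,0,0,0,0,0,0,0]}}

```text
clock: 9.13
ee_pos: [0.5486, 0.1772, 0.1392]
tool_rot: [-3.141, -0.0, 1.764]
wrist_force: [0.1, -0.1, -3.0]
opening: 0.201
```

Request:
{"name": "carry_out", "arguments": {"claw": [1,1,1,1,1,1,1], "linear": [[0,0,0.1],[0,0,0.1],[0,0,0.1],[0,0,0.1],[0,0,0],[0,0,0],[0,0,0]], "twist": [0,0,0,0,0,0,0]}}

```text
clock: 9.72
ee_pos: [0.5487, 0.1772, 0.1353]
tool_rot: [3.142, -0.0, 1.764]
wrist_force: [-0.2, 0.2, -2.8]
opening: 0.199
```

Request:
{"name": "carry_out", "arguments": {"claw": [1,1,1,1,1,1,1], "linear": [[0,0,0.1],[0,0,0.1],[0,0,0.1],[0,0,0],[0,0,0],[0,0,0],[0,0,0]], "twist": [0,0,0,0,0,0,0]}}

```text
clock: 10.3
ee_pos: [0.5486, 0.1772, 0.1323]
tool_rot: [-3.141, -0.0, 1.764]
wrist_force: [0.8, 0.7, -3.4]
opening: 0.196
```

Request:
{"name": "carry_out", "arguments": {"claw": [1,1,1,1,1,1,1], "linear": [[0,0,0.1],[0,0,0.05],[0,0,0],[0,0,0],[0,0,0],[0,0,0],[0,0,0]], "twist": [0,0,0,0,0,0,0]}}

```text
clock: 10.88
ee_pos: [0.5489, 0.1773, 0.1311]
tool_rot: [3.141, -0.0, 1.764]
wrist_force: [-0.1, -0.0, 0.0]
opening: 0.198
```

The weight is on the gasket at lid z ≈ 0.083, with no side force. I'm releasing and checking.

Request:
{"name": "carry_out", "arguments": {"claw": [2.5,3,4,5,5,5,5,5,5,5], "linear": [[0,0,0],[0,0,0],[0,0,0],[0,0,0],[0,0,0],[0,0,-1],[0,0,-2],[0,0,-3],[0,0,-3],[0,0,0]], "twist": [0,0,0,0,0,0,0,0,0,0]}}

```text
clock: 11.72
ee_pos: [0.5527, 0.1796, 0.2285]
tool_rot: [3.129, -0.001, 1.764]
wrist_force: [1.2, 0.1, 0.7]
opening: 0.586
```

```bash
timeout 300 python3 - <<'E'
from rig import status, grab_frame
from fit import *
s=status.get_state(); print({k:np.round(s[k],4).tolist() for k in("clock","ee_pos","tool_rot","wrist_force","opening")})
for n in("top","scene"):
    p,d=grab_frame(n); cv2.imwrite(f"pics/{n}3.png",p); np.save(f"{n}3.npy",d)
    print(n,fit([(n,f"pics/{n}3.png",[0,1,2,3])],.098,.075,.105,[.548,.178,.196]))
cv2.imwrite("pics/c7.png",cv2.resize(cv2.imread("pics/scene3.png")[150:260,310:425],None,fx=5,fy=5,interpolation=cv2.INTER_CUBIC))
q=cloud("scene",np.load("scene3.npy"))[170:240,325:412].reshape(-1,3)
q=q[(q[:,2]>.088)&(q[:,2]<.108)];A=np.c_[q[:,:2]-[.548,.178],np.ones(len(q))]
for _ in range(4):
    c=np.linalg.lstsq(A,q[:,2],rcond=None)[0];r=abs(q[:,2]-A@c)<.004;A,q=A[r],q[r]
print('plane',c,len(q))
E
```

```text
{'clock': 11.7167, 'ee_pos': [0.5527, 0.1796, 0.2285], 'tool_rot': [3.1286, -0.0014, 1.7643], 'wrist_force': [1.2291, 0.1117, 0.7493], 'opening': 0.5863}
top (array([0.5474, 0.1777, 0.1925]), np.float64(11.03), np.float64(-105.1))
scene (array([0.548 , 0.1767, 0.2007]), np.float64(11.5), np.float64(-87.8))
plane [ 0.00113928 -0.0021719   0.09852508] 2384
```

View pics/c7.png

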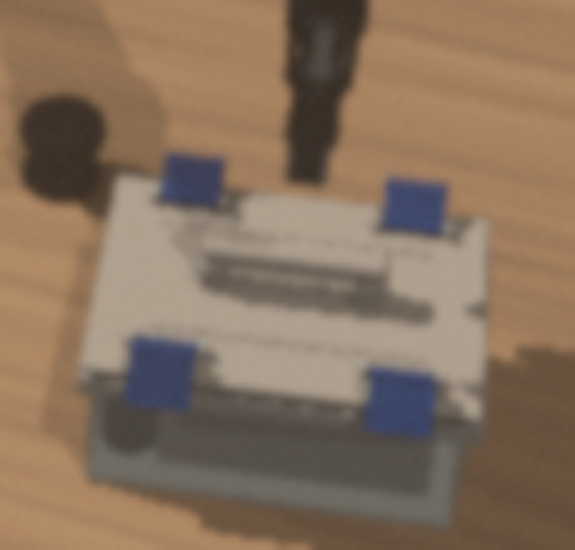

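The lid is seated level, with plane z 0.0985 and tilt about 0.002, and all four clips are open. Next I close the fingers and go above the first clip (+x,+y).

Request:
{"name": "carry_out", "arguments": {"claw": [0,0,0,0,0,0,0,0,0,0], "linear": [[1.55,1.9,0],[1.55,1.9,0],[1.55,1.9,0],[1.55,1.9,0],[0,0,0],[0,0,2],[0,0,2],[0,0,1],[0,0,0],[0,0,0]], "twist": [0,0,0,0,0,0,0,0,0,0]}}

```text
clock: 12.65
ee_pos: [0.6104, 0.2517, 0.1694]
tool_rot: [-3.139, 0.001, 1.764]
wrist_force: [0.1, -0.5, 1.0]
opening: -0.001
```

Request:
{"name": "carry_out", "arguments": {"claw": [0,0,0,0,0,0,0,0,0,0], "linear": [[0,0,0.4],[0,0,0.4],[0,0,0.4],[0,0,0.4],[0,0,0.4],[0,0,0.4],[0,0,0.4],[0,0,0.4],[0,0,0],[0,0,0]], "twist": [0,0,0,0,0,0,0,0,0,0]}}

```text
clock: 13.48
ee_pos: [0.6118, 0.2528, 0.1391]
tool_rot: [3.141, -0.0, 1.764]
wrist_force: [0.4, -0.5, 0.8]
opening: 0.001
```

Request:
{"name": "carry_out", "arguments": {"claw": [0,0,0,0], "linear": [[0,0,0.2],[0,0,0.2],[0,0,0.1],[0,0,0]], "twist": [0,0,0,0]}}

```text
clock: 13.82
ee_pos: [0.6108, 0.2525, 0.1332]
tool_rot: [-3.14, 0.0, 1.764]
wrist_force: [0.4, 0.0, 1.5]
opening: -0.0
```

Request:
{"name": "carry_out", "arguments": {"claw": [0,0,0,0], "linear": [[0,0,0.1],[0,0,0.1],[0,0,0],[0,0,0]], "twist": [0,0,0,0]}}

```text
clock: 14.15
ee_pos: [0.6113, 0.2526, 0.1319]
tool_rot: [-3.142, 0.0, 1.764]
wrist_force: [0.6, 0.0, 2.0]
opening: 0.003
```

Request:
{"name": "carry_out", "arguments": {"claw": [0,0,0,0], "linear": [[0,0,0.1],[0,0,0.1],[0,0,0],[0,0,0]], "twist": [0,0,0,0]}}

```text
clock: 14.48
ee_pos: [0.6122, 0.2527, 0.1303]
tool_rot: [3.14, -0.0, 1.764]
wrist_force: [1.3, 0.0, 4.3]
opening: -0.001
```

Request:
{"name": "carry_out", "arguments": {"claw": [0,0,0], "linear": [[0,0,0.1],[0,0,0],[0,0,0]], "twist": [0,0,0]}}

```text
clock: 14.73
ee_pos: [0.6125, 0.2528, 0.1295]
tool_rot: [3.139, -0.0, 1.764]
wrist_force: [3.0, 0.1, 4.7]
opening: 0.002
```

Request:
{"name": "carry_out", "arguments": {"claw": [0,0,0], "linear": [[0,0,0.1],[0,0,0],[0,0,0]], "twist": [0,0,0]}}

```text
clock: 14.98
ee_pos: [0.6129, 0.2529, 0.1289]
tool_rot: [3.138, -0.0, 1.764]
wrist_force: [2.8, -0.8, 5.2]
opening: -0.001
```

Request:
{"name": "carry_out", "arguments": {"claw": [0,0,0], "linear": [[0,0,0.1],[0,0,0],[0,0,0]], "twist": [0,0,0]}}

```text
clock: 15.23
ee_pos: [0.6133, 0.253, 0.1282]
tool_rot: [3.137, -0.001, 1.764]
wrist_force: [2.0, 0.6, 5.6]
opening: 0.003
```

Request:
{"name": "carry_out", "arguments": {"claw": [0,0,0], "linear": [[0,0,0.1],[0,0,0],[0,0,0]], "twist": [0,0,0]}}

```text
clock: 15.48
ee_pos: [0.6138, 0.2531, 0.1275]
tool_rot: [3.136, -0.001, 1.763]
wrist_force: [3.4, -0.4, 5.7]
opening: -0.002
```

Request:
{"name": "carry_out", "arguments": {"claw": [0,0,0], "linear": [[0,0,0.1],[0,0,0],[0,0,0]], "twist": [0,0,0]}}

```text
clock: 15.73
ee_pos: [0.6142, 0.2532, 0.1268]
tool_rot: [3.135, -0.001, 1.763]
wrist_force: [3.2, -0.5, 7.4]
opening: 0.002
```

Request:
{"name": "carry_out", "arguments": {"claw": [0,0,0], "linear": [[0,0,0.1],[0,0,0],[0,0,0]], "twist": [0,0,0]}}

```text
clock: 15.98
ee_pos: [0.6143, 0.2533, 0.1263]
tool_rot: [3.135, -0.001, 1.763]
wrist_force: [2.7, 0.3, 7.9]
opening: -0.004
```

Request:
{"name": "carry_out", "arguments": {"claw": [0,0,0], "linear": [[0,0,0.1],[0,0,0],[0,0,0]], "twist": [0,0,0]}}

```text
clock: 16.23
ee_pos: [0.6144, 0.2533, 0.1256]
tool_rot: [3.135, -0.001, 1.763]
wrist_force: [3.9, 0.3, 9.6]
opening: 0.002
```

Request:
{"name": "carry_out", "arguments": {"claw": [0,0,0], "linear": [[0,0,0.1],[0,0,0],[0,0,0]], "twist": [0,0,0]}}

```text
clock: 16.48
ee_pos: [0.6133, 0.2532, 0.124]
tool_rot: [3.137, -0.001, 1.764]
wrist_force: [0.5, -1.0, 9.0]
opening: 0.004
```

Request:
{"name": "carry_out", "arguments": {"claw": [0,0,0], "linear": [[0,0,0.05],[0,0,0],[0,0,0]], "twist": [0,0,0]}}

```text
clock: 16.73
ee_pos: [0.6133, 0.2533, 0.1239]
tool_rot: [3.137, -0.0, 1.764]
wrist_force: [1.2, -1.2, 11.4]
opening: 0.006
```

Request:
{"name": "carry_out", "arguments": {"claw": [0,0,0], "linear": [[0,0,0.05],[0,0,0],[0,0,0]], "twist": [0,0,0]}}

```text
clock: 16.98
ee_pos: [0.6133, 0.2533, 0.1237]
tool_rot: [3.137, -0.0, 1.764]
wrist_force: [0.4, -0.5, 11.8]
opening: 0.002
```

Request:
{"name": "carry_out", "arguments": {"claw": [0,0,0,0,0,0,0,0,0,0], "linear": [[0,0,-0.5],[0,0,-2],[0,0,-2],[-2.4,-2.9,-1],[-2.5,-3.1,0],[-2.5,-3.1,0],[-2.5,-3.1,0],[-2.5,-3.0,0],[0,0,0],[0,0,0]], "twist": [0,0,0,0,0,0,0,0,0,0]}}

```text
clock: 17.82
ee_pos: [0.482, 0.0984, 0.1734]
tool_rot: [-3.135, 0.002, 1.76]
wrist_force: [0.6, 0.8, 0.5]
opening: -0.001
```

```bash
cat > look.py <<'E'
import sys
from rig import status, grab_frame
from h import *
from fit import proj
k=sys.argv[1]
s=status.get_state(); print({k_:np.round(s[k_],4).tolist() for k_ in("clock","ee_pos","tool_rot","wrist_force","opening")})
L=np.array([.5475,.1775]);a=np.radians(11.2);R=np.array([[np.cos(a),-np.sin(a)],[np.sin(a),np.cos(a)]])
for n in("top","scene"):
    p,d=grab_frame(n); cv2.imwrite(f"pics/{n}{k}.png",p)
    C=cloud(n,d); q=(C[...,:2]-L)@R; z=C[...,2]; b=p[...,0].astype(int)-p[...,2]>35
    for sx in(1,-1):
        for sy in(1,-1):
            m=b&(abs(q[...,0]*sx-78)<35e-3*1e3) if 0 else b&(abs(q[...,0]*sx-.078)<.035)&(abs(q[...,1]*sy-.062)<.025)&(z>.06)&(z<.16)
            x=q[...,0][m]*sx*1e3
            print(n,'%+d%+d'%(sx,sy),m.sum(),'z pct',np.percentile(z[m],[10,50,90]).round(4) if m.any() else '', 'x',np.percentile(x,[5,50,95]).round(0) if m.any() else '')
    if n=="scene": cv2.imwrite(f"pics/c_{k}.png",cv2.resize(p[150:260,310:425],None,fx=5,fy=5,interpolation=cv2.INTER_CUBIC))
E
python3 look.py 4
```

```text
{'clock': 17.8167, 'ee_pos': [0.482, 0.0984, 0.1734], 'tool_rot': [-3.1346, 0.0019, 1.7598], 'wrist_force': [0.6012, 0.7997, 0.4813], 'opening': -0.0012}
top +1+1 71 z pct [0.0989 0.1033 0.1077] x [55. 67. 78.]
top +1-1 89 z pct [0.1004 0.11   0.118 ] x [56. 72. 92.]
top -1+1 101 z pct [0.1019 0.1113 0.1194] x [57. 76. 91.]
top -1-1 0 z pct  x 
scene +1+1 83 z pct [0.1004 0.1024 0.1054] x [59. 72. 83.]
scene +1-1 13 z pct [0.099  0.1163 0.12  ] x [75. 78. 94.]
scene -1+1 0 z pct  x 
scene -1-1 65 z pct [0.1058 0.1105 0.1161] x [53. 61. 69.]
```

View pics/c_4.png

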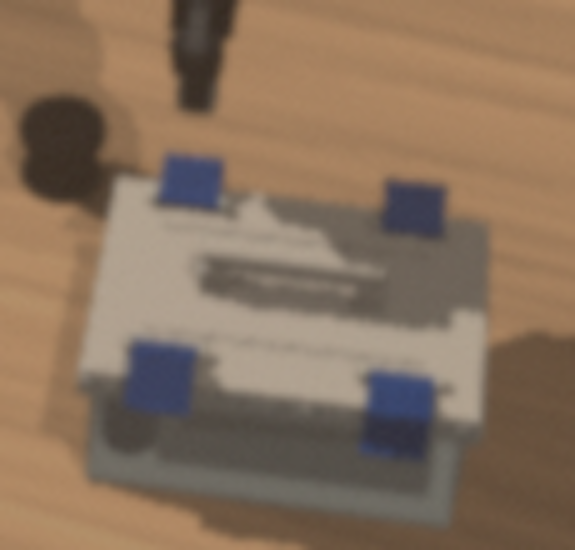

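Request:
{"name": "carry_out", "arguments": {"claw": [0,0,0,0,0,0,0,0,0,0], "linear": [[0,0,0.4],[0,0,0.4],[0,0,0.4],[0,0,0.4],[0,0,0.4],[0,0,0.4],[0,0,0.4],[0,0,0.4],[0,0,0],[0,0,0]], "twist": [0,0,0,0,0,0,0,0,0,0]}}

```text
clock: 18.75
ee_pos: [0.4858, 0.1017, 0.1434]
tool_rot: [-3.141, -0.0, 1.764]
wrist_force: [0.4, 0.8, 0.8]
opening: 0.001
```

Request:
{"name": "carry_out", "arguments": {"claw": [0,0,0,0], "linear": [[0,0,0.2],[0,0,0.2],[0,0,0],[0,0,0]], "twist": [0,0,0,0]}}

```text
clock: 19.08
ee_pos: [0.486, 0.1017, 0.1399]
tool_rot: [3.142, 0.0, 1.764]
wrist_force: [-0.1, -0.1, 1.0]
opening: -0.003
```

Lateral position is right on. I'll press down the same way.

Request:
{"name": "carry_out", "arguments": {"claw": [0,0,0,0,0,0], "linear": [[0,0,0.2],[0,0,0.2],[0,0,0.2],[0,0,0.1],[0,0,0],[0,0,0]], "twist": [0,0,0,0,0,0]}}

```text
clock: 19.58
ee_pos: [0.4861, 0.1018, 0.1326]
tool_rot: [3.141, -0.0, 1.764]
wrist_force: [-0.9, -0.5, -0.4]
opening: 0.0
```

Request:
{"name": "carry_out", "arguments": {"claw": [0,0,0,0,0], "linear": [[0,0,0.1],[0,0,0.1],[0,0,0.1],[0,0,0],[0,0,0]], "twist": [0,0,0,0,0]}}

```text
clock: 20.0
ee_pos: [0.4858, 0.1017, 0.13]
tool_rot: [-3.141, 0.0, 1.764]
wrist_force: [-1.9, -1.3, 5.4]
opening: 0.003
```

Request:
{"name": "carry_out", "arguments": {"claw": [0,0,0,0], "linear": [[0,0,0.1],[0,0,0.1],[0,0,0],[0,0,0]], "twist": [0,0,0,0]}}

```text
clock: 20.33
ee_pos: [0.4856, 0.1017, 0.1282]
tool_rot: [-3.14, 0.001, 1.764]
wrist_force: [-3.9, -0.6, 7.6]
opening: -0.003
```

Request:
{"name": "carry_out", "arguments": {"claw": [0,0,0,0], "linear": [[0,0,0.1],[0,0,0.1],[0,0,0],[0,0,0]], "twist": [0,0,0,0]}}

```text
clock: 20.67
ee_pos: [0.4854, 0.1016, 0.1266]
tool_rot: [-3.14, 0.001, 1.764]
wrist_force: [-4.4, -1.8, 11.6]
opening: -0.003
```

Request:
{"name": "carry_out", "arguments": {"claw": [0,0,0], "linear": [[0,0,0.1],[0,0,0],[0,0,0]], "twist": [0,0,0]}}

```text
clock: 20.92
ee_pos: [0.4853, 0.1016, 0.1258]
tool_rot: [-3.139, 0.001, 1.764]
wrist_force: [-5.5, -2.1, 12.7]
opening: 0.0
```

Request:
{"name": "carry_out", "arguments": {"claw": [0,0,0], "linear": [[0,0,0.1],[0,0,0],[0,0,0]], "twist": [0,0,0]}}

```text
clock: 21.17
ee_pos: [0.4864, 0.102, 0.124]
tool_rot: [3.141, -0.0, 1.764]
wrist_force: [-0.1, 0.6, 2.9]
opening: -0.001
```

Request:
{"name": "carry_out", "arguments": {"claw": [0,0,0], "linear": [[0,0,0.05],[0,0,0],[0,0,0]], "twist": [0,0,0]}}

```text
clock: 21.42
ee_pos: [0.4864, 0.1019, 0.1239]
tool_rot: [3.141, 0.0, 1.764]
wrist_force: [-2.8, -0.4, 6.7]
opening: -0.0
```

The snap was clear: force fell from 12.7 to 2.9 N. I'll go to a remaining clip (+x,-y).

Request:
{"name": "carry_out", "arguments": {"claw": [0,0,0,0,0,0,0,0,0,0], "linear": [[0,0,0.05],[0,0,0],[0,0,-1],[0,0,-2],[0,0,-2],[0,3.8,0],[0,3.8,0],[0,3.8,0],[0,3.8,0],[0,0,0]], "twist": [0,0,0,0,0,0,0,0,0,0]}}

```text
clock: 22.25
ee_pos: [0.6419, 0.1314, 0.1718]
tool_rot: [3.136, -0.003, 1.761]
wrist_force: [0.3, 0.1, -0.3]
opening: 0.001
```

```bash
python3 look.py 5
```

```text
{'clock': 22.25, 'ee_pos': [0.6419, 0.1314, 0.1718], 'tool_rot': [3.1356, -0.0033, 1.7612], 'wrist_force': [0.2591, 0.1214, -0.2834], 'opening': 0.001}
top +1+1 64 z pct [0.0975 0.1022 0.109 ] x [55. 67. 79.]
top +1-1 0 z pct  x 
top -1+1 113 z pct [0.0989 0.1078 0.1181] x [57. 77. 93.]
top -1-1 93 z pct [0.0803 0.1007 0.1063] x [55. 71. 82.]
scene +1+1 6 z pct [0.1009 0.1023 0.1042] x [68. 72. 75.]
scene +1-1 98 z pct [0.098  0.1068 0.1162] x [77. 87. 94.]
scene -1+1 75 z pct [0.1038 0.1091 0.1145] x [54. 62. 69.]
scene -1-1 1 z pct [0.1052 0.1052 0.1052] x [57. 57. 57.]
```

Request:
{"name": "carry_out", "arguments": {"claw": [0,0,0,0,0,0,0,0,0,0], "linear": [[0,0,0.4],[0,0,0.4],[0,0,0.4],[0,0,0.4],[0,0,0.4],[0,0,0.4],[0,0,0.4],[0,0,0.4],[0,0,0],[0,0,0]], "twist": [0,0,0,0,0,0,0,0,0,0]}}

```text
clock: 23.18
ee_pos: [0.6351, 0.1309, 0.1405]
tool_rot: [-3.141, -0.0, 1.764]
wrist_force: [0.2, 0.1, 0.2]
opening: 0.005
```

Both diagonal clips lie flat at about 0.102 m and the others are still open. Now the third press.

Request:
{"name": "carry_out", "arguments": {"claw": [0,0,0,0,0,0], "linear": [[0,0,0.2],[0,0,0.2],[0,0,0.2],[0,0,0.1],[0,0,0],[0,0,0]], "twist": [0,0,0,0,0,0]}}

```text
clock: 23.68
ee_pos: [0.6349, 0.1309, 0.1336]
tool_rot: [-3.141, -0.0, 1.764]
wrist_force: [0.5, -0.2, 0.6]
opening: -0.002
```

Request:
{"name": "carry_out", "arguments": {"claw": [0,0,0,0,0], "linear": [[0,0,0.1],[0,0,0.1],[0,0,0.1],[0,0,0],[0,0,0]], "twist": [0,0,0,0,0]}}

```text
clock: 24.1
ee_pos: [0.6347, 0.1308, 0.1303]
tool_rot: [-3.14, 0.0, 1.764]
wrist_force: [-0.4, 0.3, -0.4]
opening: 0.004
```

Request:
{"name": "carry_out", "arguments": {"claw": [0,0,0,0], "linear": [[0,0,0.1],[0,0,0.1],[0,0,0],[0,0,0]], "twist": [0,0,0,0]}}

```text
clock: 24.43
ee_pos: [0.6351, 0.1309, 0.1287]
tool_rot: [-3.141, -0.0, 1.764]
wrist_force: [0.9, 0.2, 0.6]
opening: 0.002
```

Request:
{"name": "carry_out", "arguments": {"claw": [0,0,0,0], "linear": [[0,0,0.1],[0,0,0.1],[0,0,0],[0,0,0]], "twist": [0,0,0,0]}}

```text
clock: 24.77
ee_pos: [0.6355, 0.131, 0.1273]
tool_rot: [3.141, 0.0, 1.764]
wrist_force: [-1.3, -0.1, 3.8]
opening: -0.002
```

Request:
{"name": "carry_out", "arguments": {"claw": [0,0,0], "linear": [[0,0,0.1],[0,0,0],[0,0,0]], "twist": [0,0,0]}}

```text
clock: 25.02
ee_pos: [0.6356, 0.131, 0.1266]
tool_rot: [3.141, 0.0, 1.764]
wrist_force: [-0.8, -0.0, 6.0]
opening: 0.002
```

Request:
{"name": "carry_out", "arguments": {"claw": [0,0,0], "linear": [[0,0,0.1],[0,0,0],[0,0,0]], "twist": [0,0,0]}}

```text
clock: 25.27
ee_pos: [0.6359, 0.1311, 0.126]
tool_rot: [3.14, 0.0, 1.764]
wrist_force: [-0.2, -1.6, 6.3]
opening: 0.001
```

Request:
{"name": "carry_out", "arguments": {"claw": [0,0,0], "linear": [[0,0,0.1],[0,0,0],[0,0,0]], "twist": [0,0,0]}}

```text
clock: 25.52
ee_pos: [0.6361, 0.1312, 0.1253]
tool_rot: [3.139, 0.0, 1.764]
wrist_force: [-2.0, -0.5, 7.2]
opening: -0.003
```

Request:
{"name": "carry_out", "arguments": {"claw": [0,0,0], "linear": [[0,0,0.1],[0,0,0],[0,0,0]], "twist": [0,0,0]}}

```text
clock: 25.77
ee_pos: [0.6361, 0.1313, 0.1238]
tool_rot: [3.139, -0.0, 1.764]
wrist_force: [-0.7, 0.5, 6.4]
opening: 0.003
```

Request:
{"name": "carry_out", "arguments": {"claw": [0,0,0], "linear": [[0,0,0.1],[0,0,0],[0,0,0]], "twist": [0,0,0]}}

```text
clock: 26.02
ee_pos: [0.6361, 0.1312, 0.1235]
tool_rot: [3.14, 0.0, 1.764]
wrist_force: [-1.4, -1.2, 8.5]
opening: 0.001
```

Request:
{"name": "carry_out", "arguments": {"claw": [0,0,0], "linear": [[0,0,0.1],[0,0,0],[0,0,0]], "twist": [0,0,0]}}

```text
clock: 26.27
ee_pos: [0.6362, 0.1313, 0.1233]
tool_rot: [3.139, 0.001, 1.764]
wrist_force: [-2.1, -1.2, 12.4]
opening: 0.003
```

Request:
{"name": "carry_out", "arguments": {"claw": [0,0,0,0,0,0,0,0,0,0], "linear": [[0,0,-1],[0,0,-2],[0,0,-2.1],[2.4,-3,0],[2.5,-3.1,0],[2.5,-3.1,0],[2.5,-3,0],[2.5,-3,0],[0,0,0],[0,0,0]], "twist": [0,0,0,0,0,0,0,0,0,0]}}

```text
clock: 27.1
ee_pos: [0.459, 0.225, 0.1712]
tool_rot: [-3.14, 0.001, 1.77]
wrist_force: [1.2, -0.7, 1.1]
opening: -0.004
```

```bash
python3 look.py 6
```

```text
{'clock': 27.1, 'ee_pos': [0.459, 0.225, 0.1712], 'tool_rot': [-3.14, 0.0008, 1.7702], 'wrist_force': [1.1803, -0.7214, 1.1327], 'opening': -0.0045}
top +1+1 71 z pct [0.0976 0.1016 0.1071] x [55. 68. 80.]
top +1-1 67 z pct [0.0977 0.103  0.1081] x [55. 68. 79.]
top -1+1 0 z pct  x 
top -1-1 94 z pct [0.0801 0.1015 0.1078] x [56. 71. 83.]
scene +1+1 83 z pct [0.1002 0.1027 0.1049] x [60. 71. 84.]
scene +1-1 71 z pct [0.1004 0.1026 0.106 ] x [61. 72. 83.]
scene -1+1 73 z pct [0.103  0.1093 0.1161] x [54. 62. 69.]
scene -1-1 45 z pct [0.1007 0.1035 0.1057] x [52. 61. 70.]
```

Request:
{"name": "carry_out", "arguments": {"claw": [0,0,0,0,0,0,0,0,0,0], "linear": [[0,0,0.4],[0,0,0.4],[0,0,0.4],[0,0,0.4],[0,0,0.4],[0,0,0.4],[0,0,0.4],[0,0,0.4],[0,0,0],[0,0,0]], "twist": [0,0,0,0,0,0,0,0,0,0]}}

```text
clock: 28.03
ee_pos: [0.462, 0.2235, 0.1395]
tool_rot: [-3.141, -0.0, 1.764]
wrist_force: [0.1, -0.1, -0.1]
opening: 0.001
```

Three clips are flat at about 0.1025 m. The tool is on target (0.462,0.2235) for the last one.

Request:
{"name": "carry_out", "arguments": {"claw": [0,0,0,0,0,0], "linear": [[0,0,0.2],[0,0,0.2],[0,0,0.2],[0,0,0],[0,0,0],[0,0,0]], "twist": [0,0,0,0,0,0]}}

```text
clock: 28.53
ee_pos: [0.4623, 0.2233, 0.1337]
tool_rot: [3.141, 0.0, 1.764]
wrist_force: [-0.0, 0.1, -0.2]
opening: 0.004
```

Request:
{"name": "carry_out", "arguments": {"claw": [0,0,0,0,0], "linear": [[0,0,0.1],[0,0,0.1],[0,0,0.1],[0,0,0],[0,0,0]], "twist": [0,0,0,0,0]}}

```text
clock: 28.95
ee_pos: [0.4622, 0.2234, 0.1307]
tool_rot: [3.142, -0.0, 1.764]
wrist_force: [-0.6, -0.3, 0.7]
opening: 0.003
```

Request:
{"name": "carry_out", "arguments": {"claw": [0,0,0,0], "linear": [[0,0,0.1],[0,0,0.1],[0,0,0],[0,0,0]], "twist": [0,0,0,0]}}

```text
clock: 29.28
ee_pos: [0.462, 0.2234, 0.1289]
tool_rot: [-3.141, 0.0, 1.764]
wrist_force: [-1.0, -0.3, 2.8]
opening: -0.002
```

Request:
{"name": "carry_out", "arguments": {"claw": [0,0,0,0], "linear": [[0,0,0.1],[0,0,0.1],[0,0,0],[0,0,0]], "twist": [0,0,0,0]}}

```text
clock: 29.62
ee_pos: [0.4617, 0.2234, 0.1272]
tool_rot: [-3.14, 0.001, 1.764]
wrist_force: [-3.0, -0.9, 6.6]
opening: -0.002
```

Request:
{"name": "carry_out", "arguments": {"claw": [0,0,0], "linear": [[0,0,0.1],[0,0,0],[0,0,0]], "twist": [0,0,0]}}

```text
clock: 29.87
ee_pos: [0.4616, 0.2234, 0.1265]
tool_rot: [-3.14, 0.001, 1.764]
wrist_force: [-3.6, -2.5, 8.4]
opening: 0.006
```

Request:
{"name": "carry_out", "arguments": {"claw": [0,0,0], "linear": [[0,0,0.1],[0,0,0],[0,0,0]], "twist": [0,0,0]}}

```text
clock: 30.12
ee_pos: [0.4615, 0.2234, 0.1258]
tool_rot: [-3.14, 0.001, 1.764]
wrist_force: [-4.5, -1.3, 12.0]
opening: 0.003
```

Request:
{"name": "carry_out", "arguments": {"claw": [0,0,0], "linear": [[0,0,0.1],[0,0,0],[0,0,0]], "twist": [0,0,0]}}

```text
clock: 30.37
ee_pos: [0.4624, 0.2237, 0.1241]
tool_rot: [3.141, -0.0, 1.764]
wrist_force: [-1.4, -0.1, 5.2]
opening: 0.005
```

Request:
{"name": "carry_out", "arguments": {"claw": [0,0,0,0,0,0,0,0,0,0], "linear": [[0,0,0.05],[0,0,0.05],[0,0,0],[0,0,-1],[0,0,-2],[0,0,-2],[0,0,-3],[0,-3,-3],[0,-2,0],[0,0,0]], "twist": [0,0,0,0,0,0,0,0,0,0]}}

```text
clock: 31.2
ee_pos: [0.4114, 0.2142, 0.2335]
tool_rot: [3.14, 0.002, 1.766]
wrist_force: [-0.1, -0.5, -1.2]
opening: 0.001
```

Request:
{"name": "carry_out", "arguments": {"claw": [0,0,0,0,0], "linear": [[3,0,0],[3,0,0],[3,0,0],[0,0,0],[0,0,0]], "twist": [0,0,0,0,0]}}

```text
clock: 31.62
ee_pos: [0.3957, 0.3041, 0.2319]
tool_rot: [-3.141, -0.001, 1.768]
wrist_force: [0.2, -0.4, -0.1]
opening: -0.003
```

```bash
python3 look.py 7
python3 - <<'E'
from fit import *
for n in("top","scene"): print(n,fit([(n,f"pics/{n}7.png",[0,1,2,3])],.096,.075,.105,[.548,.178,.196]))
a=cv2.imread("pics/c_7.png");b=cv2.imread("pics/top7.png")[110:270,150:500]
b=cv2.resize(b,(0,0),fx=2.2,fy=2.2); b=b[:, :770]
cv2.imwrite("pics/end.png",cv2.resize(np.vstack([cv2.copyMakeBorder(a,0,0,0,b.shape[1]-a.shape[1],0),b]),None,fx=.65,fy=.65))
E
```

```text
{'clock': 31.6167, 'ee_pos': [0.3957, 0.3041, 0.2319], 'tool_rot': [-3.1411, -0.0014, 1.7684], 'wrist_force': [0.2164, -0.4145, -0.0683], 'opening': -0.0027}
top +1+1 72 z pct [0.0982 0.1032 0.1074] x [55. 67. 79.]
top +1-1 68 z pct [0.0964 0.1026 0.1085] x [55. 68. 80.]
top -1+1 93 z pct [0.0817 0.1016 0.1077] x [56. 71. 83.]
top -1-1 90 z pct [0.0825 0.1032 0.1073] x [56. 72. 82.]
scene +1+1 80 z pct [0.1004 0.1027 0.1053] x [60. 72. 82.]
scene +1-1 71 z pct [0.1016 0.1034 0.1049] x [63. 73. 83.]
scene -1+1 42 z pct [0.101  0.1036 0.1062] x [53. 62. 70.]
scene -1-1 42 z pct [0.101  0.1028 0.1056] x [51. 62. 71.]
top (array([0.5472, 0.1777, 0.2047]), np.float64(11.73), np.float64(-133.8))
scene (array([0.5504, 0.1772, 0.2027]), np.float64(11.62), np.float64(-92.5))
```

View pics/end.png

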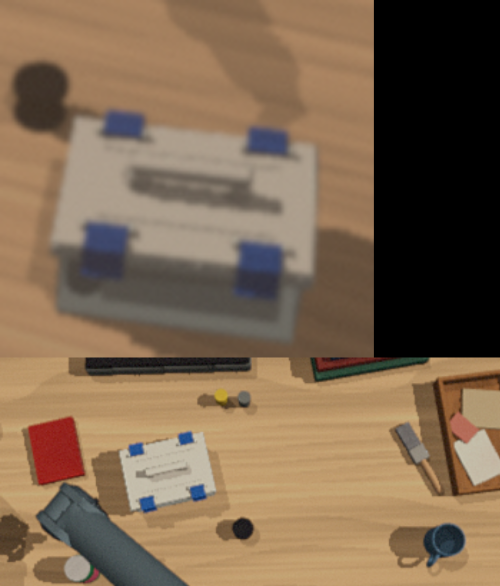

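All four clips look the same: flat, legs down over the collar. The bystanders have not moved and the arm is clear, so I'm handing in.

```bash
python3 -c "
from rig import ticket; print(ticket.job_done())"
```

```text
the job is handed in; nothing more can be done
None
```

The lid is on the box with all four clips pressed home, and I handed the job in at about 32 s. No verdict came back.

- **Lid:** I gripped it by the bar and lowered it slowly. Its weight came off the wrist at lid height about 83 mm, with no side force. I let go, and the depth image showed it level to about 0.002 rad with all clips still open.
- **Clips:** I pressed them in the order +x+y, −x−y, +x−y, −x+y. The highest force I read was 12.7 N, against the 25 N crack limit. The second and fourth snaps showed clear force drops. The first and third showed only small drops, but the tool sank about 1.5 mm and then met a hard stop.
- **Last checks:** All four clip tops lie flat at about 103 mm in both cameras. The box is closed, the bystanders in view look unmoved, and the arm is clear with almost no wrist force.
- **Disagreements:** The two cameras differ by about 3 mm on the lid's x position (0.547 against 0.550 m). The automatic box fit from the scene camera was unreliable, so I used hand-read corners and depth instead. I could not see the hooks under the collar directly; I inferred them from the forces and the flat arms.

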